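Get the tamper out from behind the tins on the coffee bar

ROBOT

A 7-joint arm with a two-finger parallel gripper is mounted at the origin on the work surface. World frame = base frame: x ahead of the robot, y to its left, z up, the work surface at z = 0. Lengths are in m, angles in degrees, forces in N, time in s.
With the tool pointing down it reaches from about 0.425 to 0.875 m from the base axis. Payload 4.7 kg.
Tool frame: the origin (TCP) lies on the centre line of the jaws, within the pads' length; the fingertips stand 11 mm ahead of it and the grasp point (between the pads) lies 8 mm behind it (finger_overhang is the x of the fingertips in the tool frame, in m); x points along the fingers, z is the direction in which the jaws open and shut, and the axes are right-handed (so a half turn about x gives the same grasp; the last joint's range is limited). The gripper opens to 87 mm and grips with 3 to 60 N. Pads are 19 mm wide; open, the fingers measure 117 mm over their backs; the gripper's body (75 mm by 190 mm) begins 51 mm behind the grasp point.
Start: joints at [0.808, 18.392, -4.016, 83.108, 1.295, 78.541, -3.26], TCP at [0.65, -0, 0.209] pointing down, gripper open.
Joint ranges: [-163.93, 163.93], [-17.29, 119.83], [-79.2, 71.16], [3.27, 140.29], [-89.18, 269.18], [5.43, 117.66], [-154.24, 154.24]. Speed limits (degrees/s): [147.25, 147.25, 180, 180, 180, 180, 180].

INTERFACE

Orientations are given as [roll, pitch, yaw] about the fixed x, y, z axes, in that order (R = Rz(yaw) Ry(pitch) Rx(roll)).
In Python, from cell import get_obs, read_camera, sign_off, cut_out, finger_overhang gives the robot as it stands.
- The arm moves only by the tool servo_tool, never from a script. Its argument "rows" is one flat list of numbers, 5 for each row, row after row: the shift along the world's x, y, z in mm, then the turn about the world's z in degrees, then the closure, from 0 (fully open) to 1 (shut). A call has 1 to 10 rows; each row is the pose to reach, as a shift and turn from the pose commanded when the call began; what a row does not reach only later rows make up. A row lasts 1/12 s, in which the tool goes at most 41.7 mm and 7.16 degrees, less where a joint would pass 70% of its speed; a pose out of reach is approached as far as the arm can. A call with a gripper value outside its range is refused whole. The fingers move at their own pace and stop on an object; "force" is the grip in N (left out, the last holds). Time passes only in rows, so rows that repeat a pose let the fingers close. It gives the time, the measured TCP pose, the force and the opening at its end, in the units of the state.
- get_obs(): the state, without advancing time (a new reading comes with each control period).
- read_camera(name): name is "scene" or "side" or "wrist"; returns a dict with "frame" (420x560x3 uint8, blue, green, red), "range_z" (420x560 float32, m along the optical axis (not along the pixel's ray), 0 where there is no reading), "intrinsics" (3x3 intrinsics, pixels), "k1" (the pictures are not rectified: a ray, as slopes to the right and down, at radius r is drawn at 1 + k1 r^2 times it, then the intrinsics apply), "cam_to_world" (4x4, takes a point from camera to world coordinates); the wrist camera has in their place "tool_from_camera" (4x4, takes a point from camera to tool coordinates, whose origin is the TCP and whose axes are the tool frame's). Camera axes: x right, y down, z forward; pixel columns grow to the right and rows downward; lengths in m; the calibration is good to about 2 mm. A picture is of the moment at which its call begins: read the wrist's pose just before it.
- sign_off(): hands the job in, once; it reports no verdict.
Trained networks look in a picture, given as the dict that the camera call returned (one of the last four; its "shot" number tells which), for a name from the list of things; names that differ only in an ending like _2 or _b are one class to them, and where a whole thing is asked for, a point or a joint stands for the part that bears it (a point fixed in the world has none). Each returns a list of dicts, best first, with "score" (0 to 1); they miss things now and then, are a little off and sometimes report something else, mostly with a low value. They report only what shows in the picture. A call takes as long as a camera call.
- cut_out(name, picture): "pixels" (420x560 bool, what is visible of it) and "extent" ([centre column, centre row, width, height] in pixels, round what is visible of it).
The state is a dict: "time_s": time; "qpos": joint angles; "joint_velocities": joint speeds; "effort": joint torques, N m; "tool_pos": TCP position; "tool_rot": TCP orientation; "force": force on the tool from outside, world axes, zero at the start; "wrist_torque": the same for the moment, N m; "grip_width": finger opening in m.
Only numpy, scipy, OpenCV 4.12 (cv2) and the standard library are available. Lean on these libraries where they do the work, as an engineer would, in place of code of your own. Each camera call takes 0.05 s, during which the arm holds its last target.

TASK

The coffee tamper stands on the wooden tray, hemmed in by the round tin, the square tin and the shaker. Leaving the tamper where it is at first, move all three containers upright onto the ribbed rubber mat; then, with them there, take the tamper and stand it in the middle of the round tamping pad; last, put each container back upright on the tray exactly where it stood at the start. Do not tip over any of these, and do not knock over or shift the milk jug, the cup or the sugar jar.

Things in the scene. Friction and masses are not known exactly. Their poses are not given: they have to be found in the camera images.
- round_tin_center (a point): Centre (half-way up) of the round tin: an upright steel cylinder, 56 mm diameter, 150 mm high, the top 18 mm of it a flat wooden lid of the same diameter (firmly on). Loose, about 0.3 kg. z axis up. Stands on one of three places of the tray (see tray) at the start.
- square_tin_center (a point): Centre (half-way up) of the square tin: an upright aluminium box, 52 x 52 mm, 144 mm high with its flat dark lid (firmly on). Loose, about 0.28 kg. x and y axes are square to its side faces, z up.
- shaker_center (a point): Centre (half-way up) of the shaker: an upright slim steel cylinder, 46 mm diameter, 148 mm high, the top 20 mm a perforated dome (straight sides up to 128 mm). Loose, about 0.22 kg. z axis up.
- tamper_center (a point): Centre (half-way up) of the coffee tamper, standing upright on its steel foot: foot 56 mm diameter and 18 mm high, tapering to a 20 mm neck, then a dark wooden cylindrical handle 32 mm diameter from 40 to 85 mm above its underside; 85 mm high in all. Loose, about 0.35 kg. z axis up.
- tray: Low dark wooden tray, fixed, 200 mm along x (roughly away from the robot), 250 mm along y; floor 6 mm, rim 12 mm above the counter. Origin at the centre of its underside. Four flush 68 mm cork pads mark its places: tamper at (x 30, y 0) mm in its frame, the containers, in any order, at (-45, 0), (30, 75) and (30, -75), each within about 4 mm. Tray and mat may swap sides between starts.
- mat: Flat black ribbed rubber mat, fixed, 220 mm along its x, 260 mm along its y, top 5 to 6 mm above the counter. Origin at the centre of its underside, z up, x pointing roughly away from the robot. The milk jug stands on its far half (about x +60 mm in the mat's frame); the rest of it, x below 0, is free for the three containers.
- pad: Round tamping pad, fixed, wood with a black rubber top, 80 mm diameter, flat top 14 mm above the counter. Origin at the centre of its underside. It lies between the tray and the mat.
- jug_center (a point): Centre (half-way up) of the small steel milk jug standing on the mat: 64 mm diameter at the rim, 75 mm high, a handle on its +y side reaching about 30 mm out. Loose bystander: leave it where it is.
- cup_center (a point): Centre (half-way up) of the white ceramic cup on the counter, beyond the pad: 62 mm diameter at the rim, 55 mm high, a handle on its +y side reaching about 30 mm out. Loose bystander: leave it where it is.
- sugar_center (a point): Centre (half-way up) of the glass sugar jar with a steel cap on the counter, between robot and pad: 48 mm diameter, 55 mm high. Loose bystander: leave it where it is.

How it is judged:
By the outcome, as a careful person would: the job done as asked, in the order asked, and still so for the second after the job is handed in, with the robot touching nothing.
It also fails if it takes over 147 s, if anything falls off the work surface, if the arm or the gripper's body presses on something with over 40 N, if the wrist force passes 120 N, or if a joint passes its speed limit or range.

## Working session

There is one attempt and no reset: what is moved stays moved. The work goes in short steps, Python scripts to look and compute and a tool call to move; the robot and the scene stay as the last step left them, time stands still between calls to the robot, and variables do not carry over. Pictures are saved under pics/ and viewed, and the job is handed in when it is done.

Besides the shell and the picture viewer there is one more tool, called after "Call:" by a JSON object that holds its "api" and its "payload", one argument or row to a line. servo_tool: Moves the arm, as the interface text tells. Its arguments: {"type":"object","properties":{"rows":{"type":"array"},"force":{"type":"number"}},"required":["rows"]}

```bash
mkdir -p pics; ls; python3 - <<'E'
from cell import *
import cv2
o=get_obs(); print(o['time_s'],o['tool_pos'],o['tool_rot'],o['grip_width'],o['force'])
for n in ['scene','side','wrist']:
    p=read_camera(n); cv2.imwrite(f'pics/{n}0.png',p['frame']); print(n,p['k1'],p.get('cam_to_world'),p.get('tool_from_camera'))
print(finger_overhang)
E
```

```text
pics
0.0 [ 6.49426158e-01 -7.35806280e-05  2.07758872e-01] [-176.01271314   89.89091635 -176.01086597] 0.08686642225521386 [ 0.36084079 -0.57310944  0.61990133]
scene 0.029688223764239043 [[-0.57829225  0.63536495 -0.51175135  1.20340979]
 [ 0.81582461  0.45258147 -0.36000031  0.42967081]
 [ 0.0028776  -0.62568474 -0.78007072  1.03478298]
 [ 0.          0.          0.          1.        ]] None
side -0.07539157408448134 [[ 0.77243176 -0.49373948  0.39946277  0.1817386 ]
 [-0.635015   -0.59027387  0.49832992 -0.460865  ]
 [-0.01025272 -0.63859071 -0.76947826  0.80223997]
 [ 0.          0.          0.          1.        ]] None
wrist -0.053885535849115145 None [[ 1.24200903e-03 -3.02740812e-01  9.53072116e-01 -1.75080142e-01]
 [-4.21919934e-05 -9.53072866e-01 -3.02740995e-01  8.34888247e-02]
 [ 9.99999228e-01  3.35795038e-04 -1.19649834e-03  4.24164112e-05]
 [ 0.00000000e+00  0.00000000e+00  0.00000000e+00  1.00000000e+00]]
0.011
```

View pics/scene0.png

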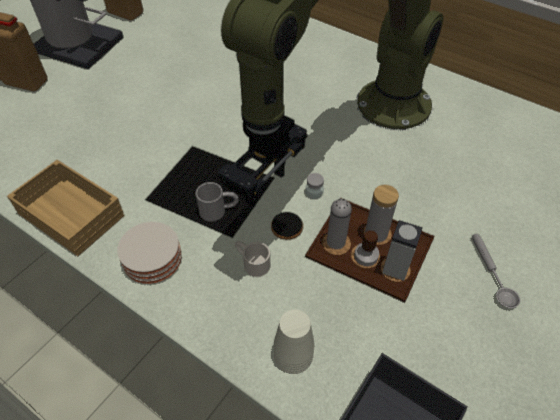

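View pics/side0.png

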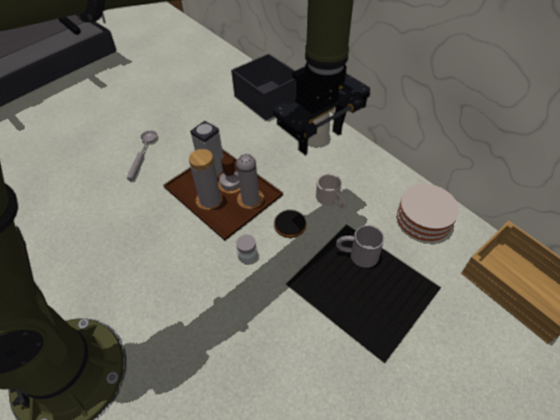

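View pics/wrist0.png

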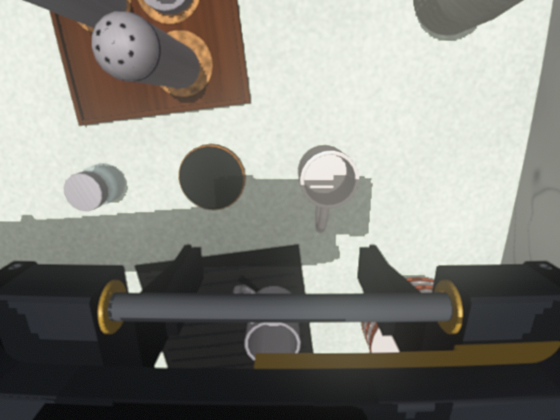

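```bash
cat > h.py <<'E'
from cell import *
import numpy as np, cv2
from scipy.spatial.transform import Rotation as R
def Tw(o):
    T=np.eye(4);T[:3,:3]=R.from_euler('xyz',o['tool_rot'],degrees=True).as_matrix();T[:3,3]=o['tool_pos'];return T
def shot(n):
    o=get_obs(); p=read_camera(n)
    p['T']=np.array(p['cam_to_world']) if n!='wrist' else Tw(o)@np.array(p['tool_from_camera'])
    return p
def cloud(p):
    K=np.array(p['intrinsics']);d=p['range_z'];h,w=d.shape
    u,v=np.meshgrid(np.arange(w),np.arange(h))
    xd=np.stack([(u-K[0,2])/K[0,0],(v-K[1,2])/K[1,1]],-1); x=xd.copy()
    for _ in range(10):
        x=xd/(1+p['k1']*(x**2).sum(-1,keepdims=True))
    P=np.concatenate([x*d[...,None],d[...,None]],-1)
    W=P@p['T'][:3,:3].T+p['T'][:3,3]; W[d<=0]=np.nan
    return W
def fitcirc(q,r=None):
    from scipy.optimize import least_squares
    c0=q.mean(0)
    if r is None:
        s=least_squares(lambda a:np.hypot(q[:,0]-a[0],q[:,1]-a[1])-a[2],[*c0,.025],loss='soft_l1',f_scale=.002); return s.x
    s=least_squares(lambda a:np.hypot(q[:,0]-a[0],q[:,1]-a[1])-r,c0,loss='soft_l1',f_scale=.002); return s.x
E
python3 - <<'E'
from h import *
names=['round_tin_center','square_tin_center','shaker_center','tamper_center','tray','mat','pad','jug_center','cup_center','sugar_center']
for c in ['scene','side']:
    p=shot(c);W=cloud(p);ov=p['frame'].copy()
    np.savez(f'{c}0.npz',W=W,F=p['frame'])
    for i,n in enumerate(names):
        r=cut_out(n,p)
        if not r: print(c,n,'none');continue
        m=r[0]['pixels']; q=W[m]; q=q[~np.isnan(q[:,0])]
        ov[m]=(ov[m]*.5+np.array([(i*67)%255,(i*131)%255,(i*29)%255])*.5).astype(np.uint8)
        print(c,n,round(r[0]['score'],2),len(r),m.sum(),np.round(np.percentile(q,[3,50,97],axis=0),3).tolist())
        np.save(f'{c}_{n}.npy',m)
    cv2.imwrite(f'pics/ov_{c}.png',ov)
E
```

```text
scene round_tin_center 0.62 2 1212 [[0.441, 0.171, 0.017], [0.48, 0.2, 0.119], [0.49, 0.22, 0.156]]
scene square_tin_center 0.6 1 1324 [[0.505, 0.259, 0.016], [0.547, 0.282, 0.117], [0.554, 0.306, 0.15]]
scene shaker_center 0.58 1 917 [[0.532, 0.11, 0.013], [0.556, 0.134, 0.101], [0.563, 0.149, 0.152]]
scene tamper_center 0.56 2 624 [[0.522, 0.184, 0.009], [0.546, 0.21, 0.029], [0.561, 0.23, 0.091]]
scene tray 0.68 1 4254 [[0.409, 0.089, 0.0], [0.553, 0.212, 0.005], [0.609, 0.323, 0.012]]
scene mat 0.79 2 4466 [[0.481, -0.355, -0.001], [0.614, -0.266, 0.003], [0.699, -0.095, 0.009]]
scene pad 0.88 1 709 [[0.537, -0.028, 0.002], [0.573, 0.007, 0.011], [0.605, 0.04, 0.016]]
scene jug_center 0.61 1 983 [[0.604, -0.205, 0.01], [0.638, -0.166, 0.048], [0.673, -0.131, 0.079]]
scene cup_center 0.44 2 1207 [[0.443, 0.172, 0.02], [0.48, 0.2, 0.12], [0.49, 0.22, 0.156]]
scene sugar_center 0.7 2 427 [[0.421, -0.02, 0.001], [0.448, 0.004, 0.042], [0.461, 0.021, 0.056]]
side round_tin_center 0.98 1 1239 [[0.435, 0.162, 0.018], [0.454, 0.17, 0.114], [0.481, 0.207, 0.158]]
side square_tin_center 0.
[... 151 characters left out ...]
, [0.556, 0.133, 0.154]]
side tamper_center 0.96 1 444 [[0.508, 0.178, 0.013], [0.528, 0.194, 0.036], [0.549, 0.215, 0.093]]
side tray 0.79 1 3157 [[0.402, 0.071, 0.004], [0.461, 0.142, 0.007], [0.605, 0.309, 0.014]]
side mat 0.67 1 10170 [[0.474, -0.359, 0.002], [0.565, -0.253, 0.005], [0.689, -0.111, 0.008]]
side pad 0.92 1 728 [[0.531, -0.036, 0.005], [0.563, -0.004, 0.014], [0.599, 0.032, 0.017]]
side jug_center 0.68 2 1301 [[0.598, -0.211, 0.007], [0.629, -0.174, 0.049], [0.67, -0.136, 0.081]]
side cup_center 0.7 2 822 [[0.67, -0.051, 0.001], [0.696, 0.002, 0.034], [0.729, 0.037, 0.056]]
side sugar_center 0.81 2 510 [[0.414, -0.027, 0.007], [0.431, -0.014, 0.052], [0.454, 0.013, 0.058]]
```

```bash
python3 - <<'E'
from h import *
o=get_obs();print(np.round(Tw(o),3))
for c in ['scene','side']:
    z=np.load(f'{c}0.npz');W=z['W']
    def pts(n,a,b):
        q=W[np.load(f'{c}_{n}.npy')];return q[(q[:,2]>a)&(q[:,2]<b)]
    for n,r,a,b in [('round_tin_center',.028,.03,.145),('shaker_center',.023,.03,.128),('tamper_center',.016,.055,.085),('jug_center',None,.02,.07),('sugar_center',.024,.01,.045)]:
        q=pts(n,a,b);print(c,n,len(q),np.round(fitcirc(q[:,:2],r),4))
    q=pts('round_tin_center',.152,.165);print('rt top',len(q),np.round((q.max(0)+q.min(0))/2,4),np.median(q[:,2]))
    for n,a,b in [('square_tin_center',.146,.16),('tray',.003,.02),('mat',.002,.012),('pad',.011,.02)]:
        q=pts(n,a,b);print(c,n,len(q),np.median(q[:,2]))
        rr=cv2.minAreaRect((q[:,:2]*1000).astype(np.float32));print(np.round(rr[0],1),np.round(rr[1],1),rr[2])
E
```

```text
[[ 0.    -0.     1.     0.65 ]
 [-0.     1.     0.    -0.   ]
 [-1.    -0.     0.     0.209]
 [ 0.     0.     0.     1.   ]]
scene round_tin_center 716 [0.4605 0.193 ]
scene shaker_center 497 [0.5393 0.1266]
scene tamper_center 112 [0.5344 0.2059]
scene jug_center 698 [ 0.6404 -0.1741  0.0308]
scene sugar_center 171 [ 0.4346 -0.0034]
rt top 310 [0.4619 0.194  0.1549] 0.15420312870389313
scene square_tin_center 394 0.14799073525439488
[525.1 278.9] [52.5 48.8] 13.397192001342773
scene tray 3158 0.005597122526389775
[504.6 200.3] [204.4 249.8] 6.267646312713623
scene mat 3006 0.004074693664195217
[ 584.7 -229.2] [225.9 263.9] 7.955772399902344
scene pad 404 0.012809943210271846
[570.1   5.1] [71.7 76.4] 85.84120178222656
side round_tin_center 749 [0.4624 0.191 ]
side shaker_center 509 [0.5398 0.1255]
side tamper_center 98 [0.535  0.2054]
side jug_center 814 [ 0.6385 -0.1785  0.031 ]
side sugar_center 196 [ 0.4373 -0.0026]
rt top 333 [0.4604 0.1893 0.1561] 0.1567009535583398
side square_tin_center 286 0.1491293890036699
[520.5 247.2] [108.2  60.2] 82.75926971435547
side tray 3093 0.007295441763296662
[506.3 198.8] [206. 253.] 6.83660888671875
side mat 9874 0.005504968077574335
[ 584.1 -230.4] [226.8 263.5] 8.546553611755371
side pad 632 0.014698059214732495
[5.656e+02 4.000e-01] [74.5 74.3] 1.4973793029785156
```

View pics/ov_scene.png

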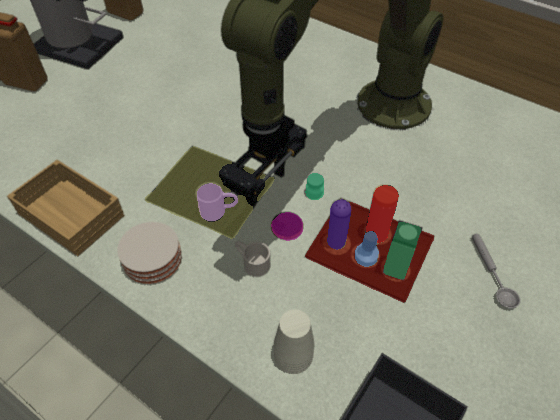

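View pics/ov_side.png

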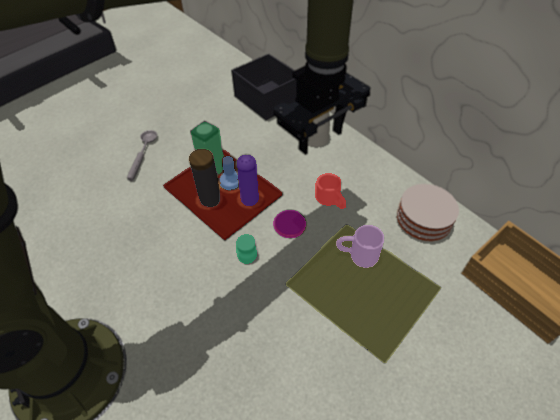

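Call:
{"api": "servo_tool", "payload": {
  "rows": [0,0,40,0,0,-35,30,80,0,0,-70,60,121,0,0,-105,95,121,0,0,-145,130,121,0,0,-145,130,121,0,0,-145,130,121,0,0]
}}

```text
time_s: 1.83
tool_pos: [0.501, 0.1365, 0.3324]
tool_rot: [58.1, 89.8, 58.6]
force: [1.3, 0.8, -0.2]
grip_width: 0.0871
```

```bash
cat > meas.py <<'E'
from h import *
import sys
def meas(tag,names,cam='wrist'):
    p=shot(cam);W=cloud(p);ov=p['frame'].copy()
    for i,n in enumerate(names):
        r=cut_out(n,p)
        if not r: print(n,'none');continue
        m=r[0]['pixels'];ov[m]=(ov[m]*.6+np.array([(i*67)%255,(i*131)%255,(i*29)%255])*.4).astype(np.uint8)
        q=W[m];q=q[~np.isnan(q[:,0])]
        zt={'round_tin_center':(.14,.17),'square_tin_center':(.14,.165),'shaker_center':(.02,.126),'tamper_center':(.083,.105),'pad':(.010,.02),'mat':(.002,.012),'tray':(.003,.02)}.get(n,(.03,.08))
        t=q[(q[:,2]>zt[0])&(q[:,2]<zt[1])]
        if len(t)<10: print(n,'few',len(t),np.percentile(q[:,2],[5,95]));continue
        rr=cv2.minAreaRect((t[:,:2]*1000).astype(np.float32))
        (cx,cy),rad=cv2.minEnclosingCircle((t[:,:2]*1000).astype(np.float32))
        print(n,round(r[0]['score'],2),len(t),'z',round(np.median(t[:,2]),4),'zmin/max',np.round(np.percentile(q[:,2],[1,99]),3),'med',np.round(np.median(t[:,:2],0)*1000,1),'rect',np.round(rr[0],1),np.round(rr[1],1),round(rr[2],1),'enc',round(cx,1),round(cy,1),round(rad,1))
        if n=='shaker_center': print('   cylfit',np.round(fitcirc(t[:,:2],.023)*1000,1))
        if n=='round_tin_center':
            t=q[(q[:,2]>.03)&(q[:,2]<.14)]
            if len(t)>50: print('   cylfit',np.round(fitcirc(t[:,:2],.028)*1000,1))
    cv2.imwrite(f'pics/{tag}.png',ov)
E
python3 - <<'E'
from meas import *
o=get_obs();print(o['time_s'],np.round(o['tool_pos'],4),o['tool_rot'])
meas('w1',['round_tin_center','square_tin_center','shaker_center','tamper_center','tray','pad'])
E
```

```text
1.8333 [0.501  0.1365 0.3324] [58.12516147 89.78102459 58.64132294]
round_tin_center 0.9 2096 z 0.1551 zmin/max [0.006 0.157] med [460.5 192.5] rect [460.2 191.8] [54.3 54.4] 44.3 enc 460.5 191.5 27.9
   cylfit [459.1 191.5]
square_tin_center 0.67 2798 z 0.1486 zmin/max [0.015 0.151] med [522.2 276.8] rect [522.6 276.9] [53.  52.5] 12.5 enc 522.3 276.3 35.6
shaker_center 0.97 422 z 0.0805 zmin/max [0.005 0.153] med [530.  144.4] rect [533.8 138.6] [44.  16.3] 17.7 enc 536.2 130.9 22.0
   cylfit [538.4 124.3]
tamper_center 0.83 509 z 0.0898 zmin/max [0.022 0.092] med [532.9 205.3] rect [533.4 204.6] [30.6 30.7] 0.7 enc 533.4 204.6 15.9
tray 0.78 15083 z 0.0055 zmin/max [0.003 0.013] med [488.4 217.9] rect [502.3 198.8] [200.8 251.4] 6.4 enc 502.9 197.9 158.6
pad 0.79 1517 z 0.0131 zmin/max [0.003 0.015] med [566.4   2.5] rect [566.6   0.9] [75.  76.1] 28.0 enc 566.3 1.4 38.9
```

View pics/w1.png

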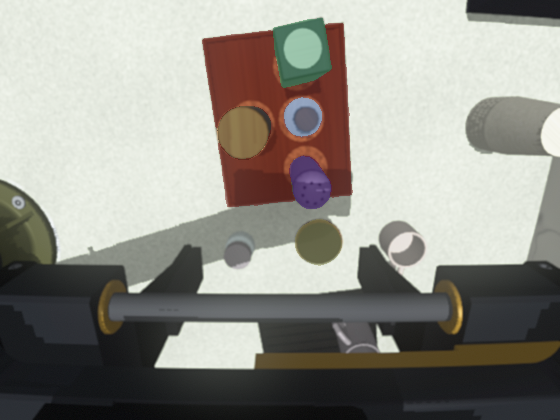

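```bash
python3 - <<'E'
from meas import *
for i in range(2):
    meas('w2',['round_tin_center','square_tin_center','shaker_center','tamper_center','tray','pad'])
    o=get_obs();print(o['time_s'],np.round(o['tool_pos'],4),np.round(o['joint_velocities'],2)); T=Tw(o);print(np.round(np.degrees(np.arctan2(T[1,2],T[0,2])),2))
E
```

```text
round_tin_center 0.78 2181 z 0.1551 zmin/max [0.01  0.157] med [460.8 192.5] rect [460.4 191.4] [53.9 54.6] 30.7 enc 460.3 191.7 28.0
   cylfit [507.4 213. ]
square_tin_center 0.94 2877 z 0.1486 zmin/max [0.026 0.151] med [522.9 276.4] rect [522.7 276.4] [52.9 52.4] 11.7 enc 522.7 276.2 35.7
shaker_center 0.78 387 z 0.0807 zmin/max [0.01  0.154] med [530.4 144.6] rect [533.7 138.6] [44.1 16.6] 17.8 enc 536.3 130.7 22.1
   cylfit [538.4 124.3]
tamper_center 0.72 527 z 0.0897 zmin/max [0.006 0.092] med [532.9 204.5] rect [533.6 204.9] [31.3 30. ] 0.2 enc 533.3 204.6 15.9
tray none
pad few 0 [0.00224929 0.00543024]
2.5333 [0.5052 0.1298 0.3297] [-0.16 -0.31 -0.14  0.05  0.01  0.02 -0.  ]
-0.02
round_tin_center 0.69 2163 z 0.1551 zmin/max [0.013 0.157] med [460.8 192.1] rect [460.2 191.3] [54.2 54.5] 8.2 enc 460.0 191.8 28.0
   cylfit [459.1 191.8]
square_tin_center 0.95 2876 z 0.1486 zmin/max [0.003 0.151] med [522.7 276.5] rect [522.6 276.8] [52.8 53. ] 11.7 enc 522.4 276.4 35.8
shaker_center 0.71 383 z 0.0832 zmin/max [0.019 0.154] med [530.4 144.8] rect [532.2 139.1] [42.4 14.6] 22.2 enc 535.0 132.5 21.2
   cylfit [538.4 124.4]
tamper_center 0.83 529 z 0.0898 zmin/max [0.006 0.092] med [533. 205.] rect [532.9 204.9] [31.1 31.1] 22.7 enc 533.2 204.7 16.0
tray 0.87 15528 z 0.0055 zmin/max [0.003 0.013] med [488.5 219.1] rect [502.3 198.6] [201.1 250.4] 6.5 enc 502.9 197.9 158.7
pad 0.8 1554 z 0.0132 zmin/max [0.003 0.015] med [566.4   2.1] rect [566.1   1. ] [75.1 76.7] 74.7 enc 566.5 1.6 39.0
2.8833 [0.505  0.13   0.3299] [-0.03 -0.08  0.01  0.02  0.04 -0.11  0.05]
0.0
```

Call:
{"api": "servo_tool", "payload": {
  "rows": [34,-5,0,0,0,34,-5,-35,0,0,34,-5,-70,0,0,34,-5,-105,0,0,34,-5,-130,0,0,34,-5,-150,0,0,34,-5,-170,0,0,34,-5,-170,0,0,34,-5,-170,0,0,34,-5,-170,0,0]
}}

```text
time_s: 3.72
tool_pos: [0.5398, 0.1252, 0.1613]
tool_rot: [13.2, 89.9, 13.2]
force: [0.7, 0.4, 1.1]
grip_width: 0.0867
```

Call:
{"api": "servo_tool", "payload": {
  "rows": [0,0,-12,0,0,0,0,-24,0,0,0,0,-36,0,0,0,0,-46,0,0,0,0,-52,0,0,0,0,-52,0,0,0,0,-52,0,0,0,0,-52,0,0,0,0,-52,0,0]
}}

```text
time_s: 4.47
tool_pos: [0.5396, 0.1251, 0.1085]
tool_rot: [11.8, 89.9, 11.8]
force: [0.0, -0.5, -0.1]
grip_width: 0.0872
```

```bash
python3 - <<'E'
from meas import *
p=shot('wrist');cv2.imwrite('pics/w3.png',p['frame'])
p=shot('side');cv2.imwrite('pics/s3.png',p['frame'][80:330,130:480].repeat(2,0).repeat(2,1))
o=get_obs();print(o['time_s'],np.round(o['tool_pos'],4),o['force'])
E
```

```text
4.5667 [0.5395 0.1251 0.1085] [-0.2131107   0.61132002  0.41300204]
```

View pics/w3.png

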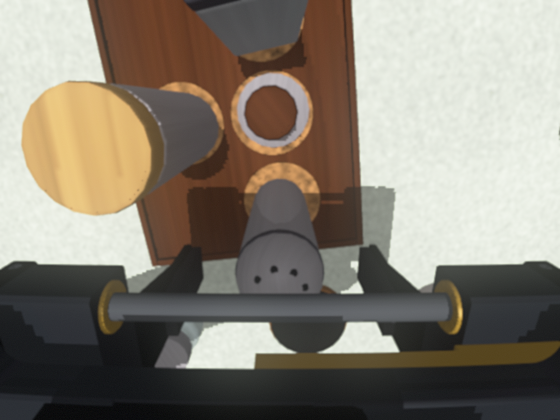

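View pics/s3.png

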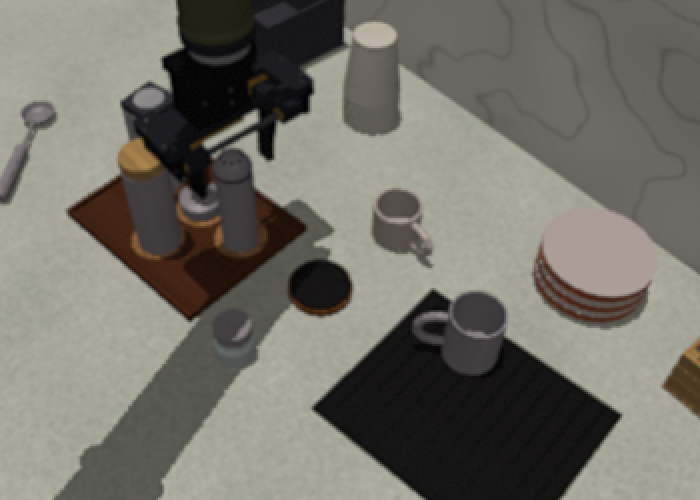

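The shaker's dome (column 280) sits midway between the fingertips (columns 190/370). Closing.

Call:
{"api": "servo_tool", "payload": {
  "rows": [0,0,0,0,0.3,0,0,0,0,0.42,0,0,0,0,0.5,0,0,0,0,0.6,0,0,0,0,0.7,0,0,0,0,0.7,0,0,0,0,0.7],
  "force": 20
}}

```text
time_s: 5.15
tool_pos: [0.539, 0.125, 0.1079]
tool_rot: [-16.9, 90.0, -16.9]
force: [0.0, 0.2, -0.7]
grip_width: 0.0487
```

```bash
python3 - <<'E'
from meas import *
o=get_obs();print(o['time_s'],np.round(o['tool_pos'],4),o['force'],o['grip_width'])
for c in ['scene','side']:
    p=shot(c);W=cloud(p);r=cut_out('shaker_center',p)
    if r:
        q=W[r[0]['pixels']];q=q[(q[:,2]>.03)&(q[:,2]<.128)];print(c,len(q),fitcirc(q[:,:2],.023))
E
```

```text
5.15 [0.539  0.125  0.1079] [ 0.04456113  0.21677162 -0.72536207] 0.04866714447861912
scene 414 [0.53941229 0.12656122]
side 499 [0.53955249 0.12558374]
```

Call:
{"api": "servo_tool", "payload": {
  "rows": [0,0,0,0,0.8,0,0,0,0,0.8,0,0,0,0,0.8,0,0,0,0,0.8]
}}

```text
time_s: 5.68
tool_pos: [0.5391, 0.125, 0.1079]
tool_rot: [-13.6, 90.0, -13.6]
force: [0.5, -0.5, 0.0]
grip_width: 0.0452
```

Call:
{"api": "servo_tool", "payload": {
  "rows": [0,0,8,0,0.8,0,0,24,0,0.8,0,0,50,0,0.8,0,0,80,0,0.8,0,0,105,0,0.8,0,0,115,0,0.8,0,-10,115,0,0.8,0,-28,115,0,0.8,0,-55,115,0,0.8,0,-85,115,0,0.8]
}}

```text
time_s: 6.52
tool_pos: [0.5375, 0.0394, 0.2205]
tool_rot: [-175.8, 89.8, -175.7]
force: [0.7, -0.6, -2.5]
grip_width: 0.0455
```

Call:
{"api": "servo_tool", "payload": {
  "rows": [0,-32,0,0,0.8,0,-64,0,0,0.8,0,-96,0,0,0.8,0,-130,0,0,0.8,0,-164,0,0,0.8,0,-198,0,0,0.8,0,-232,0,0,0.8,-4,-266,0,0,0.8,-4,-300,0,0,0.8,-4,-325,0,0,0.8]
}}

```text
time_s: 7.35
tool_pos: [0.532, -0.2894, 0.2202]
tool_rot: [-171.6, 89.7, -171.8]
force: [0.9, -0.9, -3.1]
grip_width: 0.0455
```

Call:
{"api": "servo_tool", "payload": {
  "rows": [0,-16,0,0,0.8,0,-24,0,0,0.8,0,-28,0,0,0.8,0,-28,0,0,0.8,0,-28,0,0,0.8,0,-28,-15,0,0.8,0,-28,-35,0,0.8,0,-28,-55,0,0.8,0,-28,-75,0,0.8,0,-28,-90,0,0.8]
}}

```text
time_s: 8.18
tool_pos: [0.535, -0.3103, 0.1311]
tool_rot: [123.3, 89.9, 123.5]
force: [-0.1, -0.1, -2.2]
grip_width: 0.045
```

```bash
python3 - <<'E'
from meas import *
o=get_obs();print(o['time_s'],np.round(o['tool_pos'],4),o['force'],o['grip_width'])
p=shot('side');cv2.imwrite('pics/s4.png',p['frame'][80:330,130:480].repeat(2,0).repeat(2,1))
E
```

```text
8.1833 [ 0.535  -0.3103  0.1311] [-0.0774402  -0.11950674 -2.18629769] 0.045030544197579445
```

View pics/s4.png

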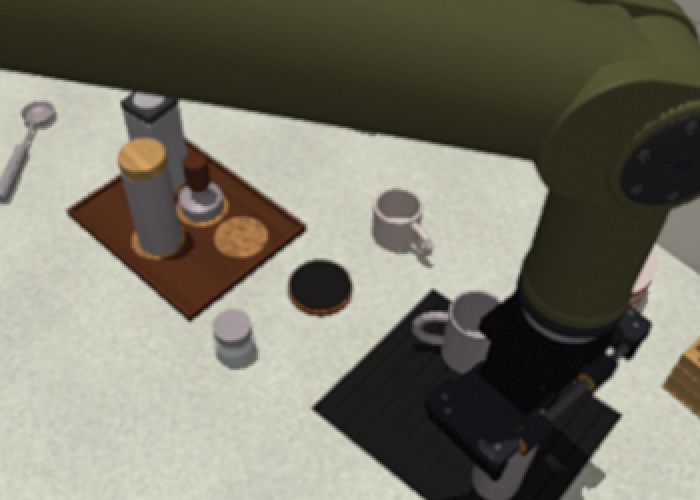

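Call:
{"api": "servo_tool", "payload": {
  "rows": [0,0,-10,0,0.8,0,0,-18,0,0.8,0,0,-23,0,0.8,0,0,-25,0,0.8,0,0,-26,0,0.8,0,0,-26,0,0.8,0,0,-26,0,0.8,0,0,-26,0,0.8]
}}

```text
time_s: 8.9
tool_pos: [0.5354, -0.3133, 0.1075]
tool_rot: [-26.3, 89.9, -26.3]
force: [-0.3, 0.1, -2.7]
grip_width: 0.0455
```

Call:
{"api": "servo_tool", "payload": {
  "rows": [0,0,-1,0,0.8,0,0,-1,0,0.8,0,0,-1,0,0.8,0,0,-1,0,0.8]
}}

```text
time_s: 9.23
tool_pos: [0.5356, -0.3134, 0.1069]
tool_rot: [-26.7, 89.9, -26.7]
force: [0.0, 0.8, 3.6]
grip_width: 0.0451
```

Call:
{"api": "servo_tool", "payload": {
  "rows": [0,0,0,0,0.45,0,0,0,0,0.4,0,0,0,0,0.3,0,0,0,0,0.2,0,0,0,0,0.1,0,0,0,0,0,0,0,0,0,0,0,0,0,0,0]
}}

```text
time_s: 9.9
tool_pos: [0.535, -0.313, 0.1058]
tool_rot: [155.0, 90.0, 155.0]
force: [-0.4, -1.3, 0.1]
grip_width: 0.0825
```

Call:
{"api": "servo_tool", "payload": {
  "rows": [0,0,15,0,0,0,0,45,0,0,0,0,80,0,0,0,0,115,0,0,0,20,123,0,0,0,55,123,0,0,0,90,123,0,0,0,125,123,0,0,0,160,123,0,0,0,195,123,0,0]
}}

```text
time_s: 10.73
tool_pos: [0.5348, -0.1164, 0.2291]
tool_rot: [-17.0, 90.0, -17.0]
force: [0.7, 0.3, 0.4]
grip_width: 0.0871
```

Call:
{"api": "servo_tool", "payload": {
  "rows": [-5,38,0,0,0,-12,76,0,0,0,-22,114,0,0,0,-32,152,0,0,0,-42,190,0,0,0,-52,228,0,0,0,-62,262,0,0,0,-70,290,0,0,0,-74,305,0,0,0,-74,310,0,0,0]
}}

```text
time_s: 11.57
tool_pos: [0.4595, 0.1957, 0.2292]
tool_rot: [80.3, 89.9, 80.6]
force: [-0.1, 0.1, -0.5]
grip_width: 0.0875
```

Call:
{"api": "servo_tool", "payload": {
  "rows": [0,0,0,0,0,0,0,-15,0,0,0,0,-35,0,0,0,0,-60,0,0,0,0,-85,0,0,0,0,-105,0,0,0,0,-117,0,0,0,0,-117,0,0,0,0,-117,0,0,0,0,-117,0,0]
}}

```text
time_s: 12.4
tool_pos: [0.4623, 0.1917, 0.1133]
tool_rot: [14.5, 89.9, 14.5]
force: [0.2, -0.4, -0.3]
grip_width: 0.0868
```

```bash
python3 - <<'E'
from meas import *
p=shot('wrist');cv2.imwrite('pics/w5.png',p['frame'])
o=get_obs();print(o['time_s'],np.round(o['tool_pos'],4),o['force'])
meas('s5',['round_tin_center','square_tin_center','shaker_center','tamper_center'],'side')
E
```

```text
12.45 [0.4623 0.192  0.1135] [-0.30846699  0.2066229   0.85349852]
round_tin_center 0.94 430 z 0.1564 zmin/max [0.008 0.159] med [459.1 182.7] rect [461.3 188.9] [53. 55.] 78.8 enc 462.7 189.1 29.4
   cylfit [462.6 190.9]
square_tin_center 0.53 42 z 0.1455 zmin/max [0.016 0.151] med [515.4 247.9] rect [503.2 220.1] [82.  26.8] 63.9 enc 510.6 216.5 41.3
shaker_center 0.89 601 z 0.0763 zmin/max [0.007 0.154] med [ 517.2 -322.8] rect [ 523.7 -318.8] [22.5 45. ] 20.6 enc 534.0 -314.9 22.5
   cylfit [ 536.7 -314.2]
tamper_center 0.7 96 z 0.0908 zmin/max [0.006 0.094] med [533.1 199.6] rect [534.6 202.4] [29.8 25. ] 48.7 enc 535.0 201.8 15.3
```

View pics/w5.png

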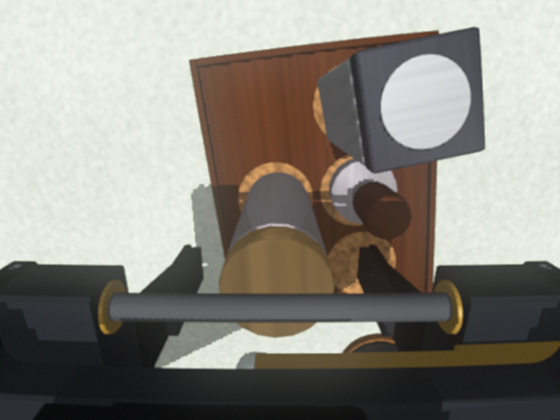

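View pics/s5.png

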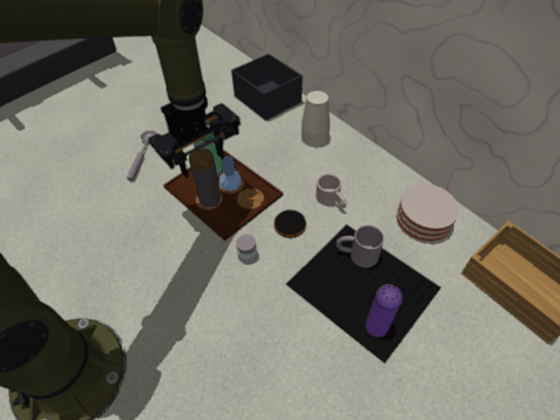

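Call:
{"api": "servo_tool", "payload": {
  "rows": [0,0,0,0,0.1,0,0,0,0,0.2,0,0,0,0,0.28,0,0,0,0,0.36,0,0,0,0,0.45,0,0,0,0,0.6,0,0,0,0,0.7,0,0,0,0,0.7,0,0,0,0,0.7],
  "force": 25
}}

```text
time_s: 13.45
tool_pos: [0.4609, 0.192, 0.1118]
tool_rot: [-151.6, 90.0, -151.6]
force: [0.3, -0.2, -0.7]
grip_width: 0.0554
```

```bash
python3 - <<'E'
from meas import *
meas('s6',['round_tin_center'],'side')
meas('s6',['round_tin_center'],'scene')
E
```

```text
round_tin_center 0.9 363 z 0.1565 zmin/max [0.009 0.159] med [460.2 178.8] rect [463.3 184.5] [50.7 46.3] 43.7 enc 461.1 187.3 27.2
   cylfit [462.7 191.1]
round_tin_center few 3 [0.01766514 0.12695763]
```

Call:
{"api": "servo_tool", "payload": {
  "rows": [0,0,8,0,0.8,0,0,24,0,0.8,0,0,50,0,0.8,0,0,80,0,0.8,0,0,105,0,0.8,0,0,115,0,0.8,2,-10,115,0,0.8,5,-28,115,0,0.8,9,-55,115,0,0.8,13,-85,115,0,0.8]
}}

```text
time_s: 14.48
tool_pos: [0.4728, 0.106, 0.2245]
tool_rot: [-165.8, 89.8, -165.6]
force: [0.8, -0.6, -3.9]
grip_width: 0.0552
```

Call:
{"api": "servo_tool", "payload": {
  "rows": [5,-32,0,0,0.8,10,-64,0,0,0.8,15,-96,0,0,0.8,20,-130,0,0,0.8,25,-164,0,0,0.8,30,-198,0,0,0.8,35,-232,0,0,0.8,40,-266,0,0,0.8,45,-295,0,0,0.8,50,-318,0,0,0.8]
}}

```text
time_s: 15.32
tool_pos: [0.5217, -0.2151, 0.2242]
tool_rot: [-170.7, 89.7, -170.9]
force: [0.3, 1.0, -3.7]
grip_width: 0.0553
```

Call:
{"api": "servo_tool", "payload": {
  "rows": [1,-16,0,0,0.8,1,-24,0,0,0.8,1,-27,0,0,0.8,1,-27,0,0,0.8,1,-27,0,0,0.8,1,-27,-15,0,0.8,1,-27,-35,0,0.8,1,-27,-55,0,0.8,1,-27,-75,0,0.8,1,-27,-90,0,0.8]
}}

```text
time_s: 16.15
tool_pos: [0.5246, -0.2356, 0.1352]
tool_rot: [132.1, 89.9, 132.3]
force: [-1.1, -0.2, -4.5]
grip_width: 0.0555
```

Call:
{"api": "servo_tool", "payload": {
  "rows": [0,0,-10,0,0.8,0,0,-18,0,0.8,0,0,-23,0,0.8,0,0,-25,0,0.8,0,0,-26,0,0.8,0,0,-26,0,0.8,0,0,-26,0,0.8,0,0,-26,0,0.8]
}}

```text
time_s: 16.82
tool_pos: [0.5255, -0.2383, 0.1116]
tool_rot: [-19.3, 89.9, -19.3]
force: [-0.2, -0.0, -3.0]
grip_width: 0.0557
```

Call:
{"api": "servo_tool", "payload": {
  "rows": [0,0,-1,0,0.8,0,0,-1,0,0.8,0,0,-1,0,0.8,0,0,-1,0,0.8]
}}

```text
time_s: 17.15
tool_pos: [0.5255, -0.2384, 0.1108]
tool_rot: [-22.7, 89.9, -22.7]
force: [-1.2, 0.1, 3.4]
grip_width: 0.0553
```

Call:
{"api": "servo_tool", "payload": {
  "rows": [0,0,0,0,0.35,0,0,0,0,0.3,0,0,0,0,0.2,0,0,0,0,0.1,0,0,0,0,0,0,0,0,0,0,0,0,0,0,0]
}}

```text
time_s: 17.73
tool_pos: [0.525, -0.238, 0.1098]
tool_rot: [157.0, 90.0, 157.0]
force: [0.3, -0.8, -0.2]
grip_width: 0.0834
```

Call:
{"api": "servo_tool", "payload": {
  "rows": [0,0,15,0,0,0,0,45,0,0,0,0,80,0,0,0,0,110,0,0,0,10,119,0,0,0,40,119,4,0,0,78,119,8,0,0,116,119,12,0,0,155,119,12,0,0,195,119,12,0]
}}

```text
time_s: 18.57
tool_pos: [0.5245, -0.0413, 0.2286]
tool_rot: [-74.7, 90.0, -62.7]
force: [1.4, -0.5, 0.1]
grip_width: 0.0872
```

Call:
{"api": "servo_tool", "payload": {
  "rows": [0,40,0,0,0,0,80,0,0,0,0,120,0,0,0,0,160,0,0,0,0,200,0,0,0,0,235,0,0,0,0,265,0,0,0,0,290,0,0,0,-1,310,0,0,0,-1,320,0,0,0]
}}

```text
time_s: 19.4
tool_pos: [0.5224, 0.2808, 0.2283]
tool_rot: [120.8, 89.9, 133.0]
force: [-0.6, 0.5, 0.6]
grip_width: 0.0867
```

Call:
{"api": "servo_tool", "payload": {
  "rows": [0,0,0,0,0,0,0,0,0,0,0,0,0,0,0,0,0,-15,0,0,0,0,-30,0,0,0,0,-45,0,0,0,0,-45,0,0,0,0,-45,0,0,0,0,-45,0,0]
}}

```text
time_s: 20.15
tool_pos: [0.5248, 0.2761, 0.1849]
tool_rot: [-4.1, 89.9, 7.8]
force: [0.0, 0.8, 1.2]
grip_width: 0.0871
```

```bash
python3 - <<'E'
from meas import *
o=get_obs();print(o['time_s'],np.round(o['tool_pos'],4),o['force'])
meas('w7',['square_tin_center','tamper_center'])
T=Tw(get_obs());print(np.round(np.degrees(np.arctan2(T[1,2],T[0,2])),2))
meas('s7',['round_tin_center','square_tin_center','shaker_center'],'side')
E
```

```text
20.15 [0.5248 0.2761 0.1849] [0.02579659 0.83858049 1.2283653 ]
square_tin_center 0.89 5192 z 0.1486 zmin/max [0.02 0.15] med [522.1 279.5] rect [522.5 276.6] [52.1 52.4] 12.3 enc 522.7 277.1 35.5
tamper_center 0.92 792 z 0.0898 zmin/max [0.005 0.092] med [533.  207.1] rect [533.2 205.4] [30.3 30. ] 56.7 enc 533.1 205.1 15.6
11.98
round_tin_center 0.7 739 z 0.155 zmin/max [0.01  0.158] med [ 521.3 -242.4] rect [ 524.2 -240.4] [54.7 55.5] 17.2 enc 524.8 -239.7 28.5
   cylfit [ 525.8 -239.4]
square_tin_center 0.57 344 z 0.1488 zmin/max [0.003 0.152] med [521.2 268.2] rect [523.  273.3] [53.1 53.8] 13.3 enc 523.1 272.4 35.7
shaker_center 0.82 601 z 0.0769 zmin/max [0.011 0.155] med [ 517.4 -322.7] rect [ 523.6 -318.4] [22.2 44.6] 19.4 enc 533.5 -314.9 22.3
   cylfit [ 536.8 -314.2]
```

View pics/w7.png

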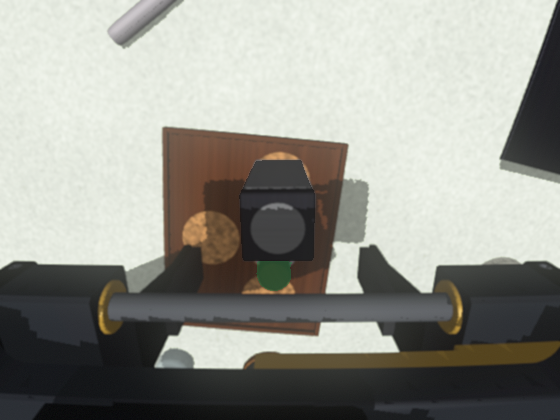

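View pics/s7.png

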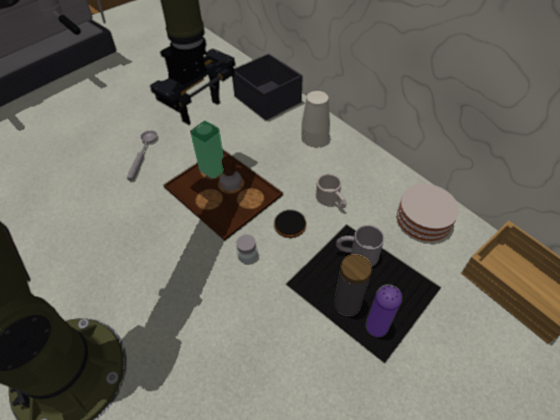

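Call:
{"api": "servo_tool", "payload": {
  "rows": [-0.5,0,-20,0,0,-0.5,0,-40,0,0,-0.5,0,-60,0,0,-0.5,0,-70,0,0,-0.5,0,-74,0,0,-0.5,0,-74,0,0,-0.5,0,-74,0,0,-0.5,0,-74,0,0,-0.5,0,-74,0,0]
}}

```text
time_s: 21.25
tool_pos: [0.5243, 0.2774, 0.1112]
tool_rot: [12.4, 89.9, 24.4]
force: [0.1, -0.3, 0.1]
grip_width: 0.0869
```

Call:
{"api": "servo_tool", "payload": {
  "rows": [0,0,0,0,0.15,0,0,0,0,0.25,0,0,0,0,0.34,0,0,0,0,0.4,0,0,0,0,0.45,0,0,0,0,0.6,0,0,0,0,0.7,0,0,0,0,0.8,0,0,0,0,0.8]
}}

```text
time_s: 22.0
tool_pos: [0.5235, 0.277, 0.1099]
tool_rot: [-130.3, 90.0, -118.3]
force: [-0.9, -0.6, 0.7]
grip_width: 0.0518
```

```bash
python3 - <<'E'
from meas import *
p=shot('wrist');cv2.imwrite('pics/w8.png',p['frame'])
E
```

```text
(no output)
```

View pics/w8.png

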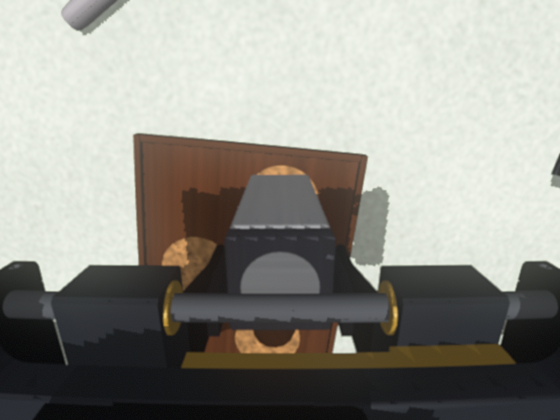

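Call:
{"api": "servo_tool", "payload": {
  "rows": [0,0,8,0,0.8,0,0,24,0,0.8,0,0,50,0,0.8,0,0,80,0,0.8,0,0,110,0,0.8,0,0,120,0,0.8,0,-10,120,0,0.8,0,-28,120,0,0.8,0,-55,120,0,0.8,0,-85,120,0,0.8]
}}

```text
time_s: 22.88
tool_pos: [0.5218, 0.191, 0.227]
tool_rot: [-175.5, 89.8, -163.4]
force: [0.3, -0.5, -3.5]
grip_width: 0.0518
```

Call:
{"api": "servo_tool", "payload": {
  "rows": [0,-32,0,0,0.8,0,-64,0,0,0.8,0,-96,0,0,0.8,0,-130,0,0,0.8,0,-164,0,0,0.8,0,-198,0,0,0.8,-2,-232,0,0,0.8,-4,-266,0,0,0.8,-6,-300,0,0,0.8,-8.5,-328,0,0,0.8]
}}

```text
time_s: 23.72
tool_pos: [0.5125, -0.1397, 0.2272]
tool_rot: [174.4, 89.8, -173.8]
force: [-0.0, -0.5, -3.3]
grip_width: 0.0516
```

Call:
{"api": "servo_tool", "payload": {
  "rows": [0,-16,0,0,0.8,0,-24,0,0,0.8,0,-28,0,0,0.8,0,-28,0,0,0.8,0,-28,0,0,0.8,0,-28,-15,0,0.8,0,-28,-35,0,0.8,0,-28,-55,0,0.8,0,-28,-75,0,0.8,0,-28,-95,0,0.8]
}}

```text
time_s: 24.55
tool_pos: [0.5153, -0.1617, 0.1339]
tool_rot: [55.8, 90.0, 68.0]
force: [0.3, 0.1, -2.5]
grip_width: 0.0518
```

Call:
{"api": "servo_tool", "payload": {
  "rows": [0,0,-10,0,0.8,0,0,-18,0,0.8,0,0,-23,0,0.8,0,0,-25,0,0.8,0,0,-26,0,0.8,0,0,-26,0,0.8,0,0,-26,0,0.8,0,0,-27,0,0.8,0,0,-27,0,0.8,0,0,-27,0,0.8]
}}

```text
time_s: 25.38
tool_pos: [0.5157, -0.1644, 0.1088]
tool_rot: [-29.1, 89.9, -17.1]
force: [-0.0, 0.3, 0.8]
grip_width: 0.0517
```

Call:
{"api": "servo_tool", "payload": {
  "rows": [0,0,0,0,0.38,0,0,0,0,0.3,0,0,0,0,0.2,0,0,0,0,0.1,0,0,0,0,0,0,0,0,0,0,0,0,0,0,0]
}}

```text
time_s: 25.97
tool_pos: [0.515, -0.164, 0.1079]
tool_rot: [58.7, 90.0, 70.7]
force: [0.6, 0.1, -0.1]
grip_width: 0.0838
```

Call:
{"api": "servo_tool", "payload": {
  "rows": [0,0,15,0,0,0,0,45,0,0,0,0,80,0,0,0,0,110,0,0,0,10,120,0,0,0,40,120,-4,0,0,78,120,-8,0,5,116,120,-12,0,10,155,120,-12,0,15,195,120,-12,0]
}}

```text
time_s: 26.8
tool_pos: [0.5296, 0.0328, 0.2276]
tool_rot: [-116.0, 90.0, -116.1]
force: [0.0, -0.2, -0.3]
grip_width: 0.0874
```

Call:
{"api": "servo_tool", "payload": {
  "rows": [4,40,0,0,0,4,80,0,0,0,4,115,0,0,0,4,145,0,0,0,4,164,0,0,0,4,174,0,0,0,4,174,0,0,0,4,174,0,0,0,4,174,0,0,0,4,174,0,0,0]
}}

```text
time_s: 27.63
tool_pos: [0.5345, 0.2027, 0.2278]
tool_rot: [-79.0, 89.9, -79.2]
force: [0.6, 0.3, 0.3]
grip_width: 0.0871
```

```bash
python3 - <<'E'
from meas import *
o=get_obs();print(o['time_s'],np.round(o['tool_pos'],4),o['force'])
meas('w9',['tamper_center','pad','tray'])
meas('s9',['round_tin_center','square_tin_center','shaker_center','jug_center','tamper_center','pad'],'side')
for c in ['side','scene']:
    p=shot(c);W=cloud(p);r=cut_out('tamper_center',p)
    if r:
        q=W[r[0]['pixels']];q=q[(q[:,2]>.055)&(q[:,2]<.085)];print(c,len(q),fitcirc(q[:,:2],.016))
cv2.imwrite('pics/c9.png',p['frame'])
E
```

```text
27.6333 [0.5345 0.2027 0.2278] [0.5586206  0.29589301 0.32465426]
tamper_center 0.64 756 z 0.0899 zmin/max [0.005 0.091] med [533.4 205.8] rect [533.3 205. ] [30.1 30.5] 89.8 enc 533.3 204.4 15.9
pad 0.71 524 z 0.0131 zmin/max [0.    0.328] med [566.9 -21.2] rect [560.9  -1.1] [61.5 76.6] 19.8 enc 567.1 1.3 38.9
tray 0.95 29553 z 0.0056 zmin/max [0.003 0.012] med [497.6 220.6] rect [502.4 198.4] [201.  251.1] 6.7 enc 502.7 198.9 157.5
round_tin_center 0.78 729 z 0.1549 zmin/max [0.011 0.157] med [ 520.9 -242.2] rect [ 524.4 -240.2] [54.5 54.5] 0.2 enc 524.7 -240.0 28.1
   cylfit [ 525.7 -239.3]
square_tin_center 0.98 679 z 0.1488 zmin/max [0.006 0.151] med [ 512.8 -167.5] rect [ 515.1 -164.9] [52.5 53.4] 11.7 enc 515.5 -165.4 35.2
shaker_center 0.61 594 z 0.0768 zmin/max [0.01  0.154] med [ 517.3 -322.7] rect [ 523.1 -318.5] [20.7 43.9] 19.6 enc 531.5 -315.5 22.0
   cylfit [ 536.7 -314.3]
jug_center 0.78 765 z 0.0614 zmin/max [0.002 0.082] med [ 639.2 -173.9] rect [ 628.2 -176.2] [64.3 87.2] 71.2 enc 630.1 -168.3 47.4
tamper_center 0.78 93 z 0.0916 zmin/max [0.007 0.094] med [532.  199.6] rect [534.8 203.1] [30.2 25.8] 52.1 enc 535.9 202.8 16.3
pad 0.74 674 z 0.0145 zmin/max [0.001 0.018] med [565.9  -1.1] rect [5.666e+02 2.000e-01] [77.3 76.9] 89.5 enc 567.6 -0.3 40.3
side 97 [0.53535349 0.20527623]
```

View pics/s9.png

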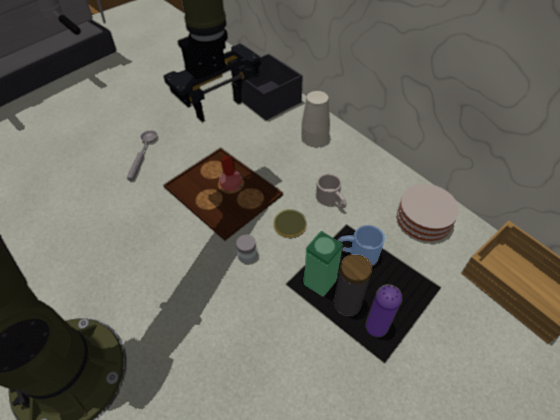

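View pics/w9.png

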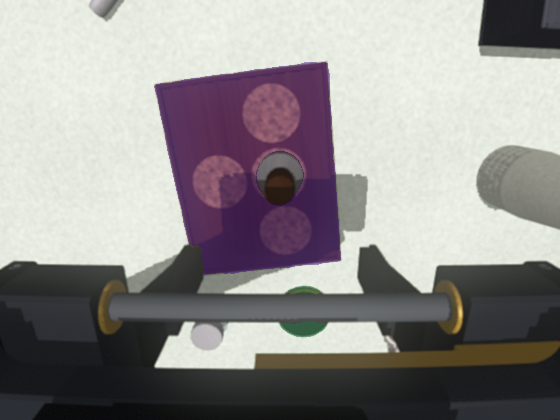

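Call:
{"api": "servo_tool", "payload": {
  "rows": [0,0,-30,0,0,0,0,-60,0,0,0,0,-90,0,0,0,0,-115,0,0,0,0,-140,0,0,0,0,-155,0,0,0,0,-165,0,0,0,0,-165,0,0,0,0,-165,0,0,0,0,-165,0,0]
}}

```text
time_s: 29.22
tool_pos: [0.5351, 0.2055, 0.0643]
tool_rot: [19.8, 89.9, 19.8]
force: [0.5, 0.4, -0.1]
grip_width: 0.0868
```

Call:
{"api": "servo_tool", "payload": {
  "rows": [0,0,0,0,0.2,0,0,0,0,0.35,0,0,0,0,0.45,0,0,0,0,0.52,0,0,0,0,0.58,0,0,0,0,0.65,0,0,0,0,0.75,0,0,0,0,0.85,0,0,0,0,0.9,0,0,0,0,0.9]
}}

```text
time_s: 30.05
tool_pos: [0.5341, 0.2049, 0.0628]
tool_rot: [-14.6, 90.0, -14.6]
force: [0.3, 0.1, -0.4]
grip_width: 0.0313
```

Call:
{"api": "servo_tool", "payload": {
  "rows": [0,0,8,0,0.9,0,0,25,0,0.9,0,0,45,0,0.9,0,0,60,0,0.9,2,-8,60,0,0.9,5,-25,60,0,0.9,10,-50,60,0,0.9,15,-80,60,0,0.9,20,-110,60,0,0.9,25,-140,60,0,0.9]
}}

```text
time_s: 30.88
tool_pos: [0.5582, 0.0627, 0.1216]
tool_rot: [-158.0, 89.9, -158.0]
force: [-0.1, -0.3, -2.8]
grip_width: 0.0311
```

Call:
{"api": "servo_tool", "payload": {
  "rows": [3,-25,0,0,0.9,5,-45,0,0,0.9,7,-58,0,0,0.9,7.5,-64,0,0,0.9,7.5,-64,0,0,0.9,7.5,-64,-15,0,0.9,7.5,-64,-30,0,0.9,7.5,-64,-40,0,0.9,7.5,-64,-40,0,0.9,7.5,-64,-40,0,0.9]
}}

```text
time_s: 31.72
tool_pos: [0.5659, 0.0023, 0.0823]
tool_rot: [165.9, 89.9, 166.0]
force: [0.5, 0.0, -2.6]
grip_width: 0.0312
```

```bash
python3 - <<'E'
from meas import *
o=get_obs();print(o['time_s'],np.round(o['tool_pos'],4),o['force'],o['grip_width'])
p=shot('side');cv2.imwrite('pics/s10.png',cv2.resize(p['frame'][150:270,210:370],None,fx=4,fy=4))
p=shot('wrist');cv2.imwrite('pics/w10.png',p['frame'])
E
```

```text
31.7167 [0.5659 0.0023 0.0823] [ 0.45735907  0.04901441 -2.55137181] 0.03115238547720489
```

View pics/s10.png

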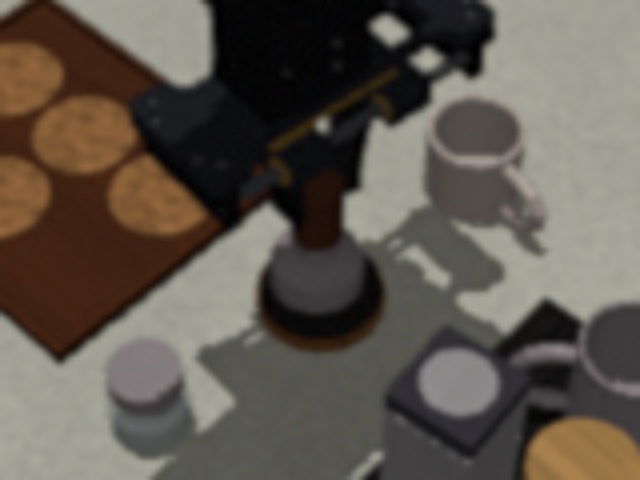

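View pics/w10.png

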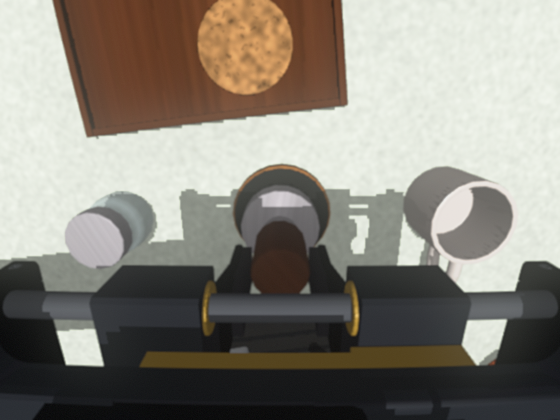

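Call:
{"api": "servo_tool", "payload": {
  "rows": [0,0,-5,0,0.9,0,0,-9,0,0.9,0,0,-11,0,0.9,0,0,-12,0,0.9,0,0,-12,0,0.9,0,0,-12,0,0.9,0,0,-12,0,0.9]
}}

```text
time_s: 32.4
tool_pos: [0.5666, 0.001, 0.0709]
tool_rot: [-11.3, 90.0, -11.3]
force: [-0.3, 0.0, -3.6]
grip_width: 0.0312
```

Call:
{"api": "servo_tool", "payload": {
  "rows": [0,0,-1,0,0.9,0,0,-1,0,0.9,0,0,-1,0,0.9]
}}

```text
time_s: 32.65
tool_pos: [0.5667, 0.0009, 0.0708]
tool_rot: [-6.8, 90.0, -6.8]
force: [-2.8, -0.2, 5.2]
grip_width: 0.0311
```

```bash
python3 - <<'E'
from meas import *
o=get_obs();print(o['time_s'],np.round(o['tool_pos'],4),o['force'],o['grip_width'])
p=shot('wrist');W=cloud(p);cv2.imwrite('pics/w11.png',p['frame'])
E
```

```text
32.65 [0.5667 0.0009 0.0708] [-2.77735832 -0.19944744  5.15306625] 0.03110369199638489
```

View pics/w11.png

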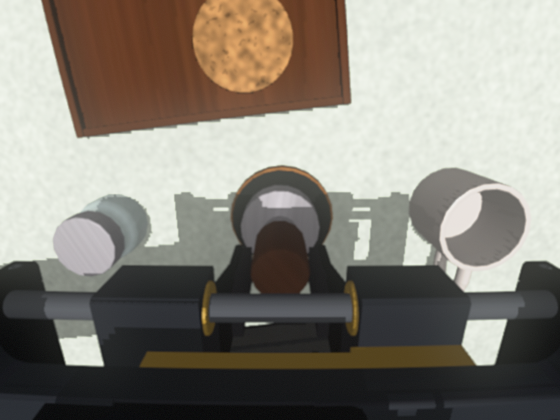

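Call:
{"api": "servo_tool", "payload": {
  "rows": [0,0,0,0,0.62,0,0,0,0,0.5,0,0,0,0,0.35,0,0,0,0,0.2,0,0,0,0,0.1,0,0,0,0,0,0,0,0,0,0,0,0,0,0,0]
}}

```text
time_s: 33.37
tool_pos: [0.5665, 0.001, 0.0698]
tool_rot: [-34.8, 90.0, -34.8]
force: [-0.0, -0.1, 0.1]
grip_width: 0.072
```

Call:
{"api": "servo_tool", "payload": {
  "rows": [0,0,20,0,0,0,0,55,0,0,0,0,95,0,0,0,0,130,0,0,0,0,158,0,0,0,0,158,0,0,0,0,158,0,0,0,0,158,0,0,0,0,158,0,0]
}}

```text
time_s: 34.12
tool_pos: [0.5655, 0.0009, 0.2261]
tool_rot: [-176.9, 89.8, -176.9]
force: [-0.5, -0.0, -0.3]
grip_width: 0.0869
```

```bash
python3 - <<'E'
from meas import *
o=get_obs();print(o['time_s'],np.round(o['tool_pos'],4),o['force'],o['grip_width'])
meas('w12',['tamper_center','pad'])
p=shot('wrist');cv2.imwrite('pics/w12.png',p['frame'])
meas('s12',['tamper_center','pad','cup_center','sugar_center'],'side')
meas('c12',['tamper_center','pad','round_tin_center','square_tin_center','shaker_center'],'scene')
for c in ['side','scene','wrist']:
    p=shot(c);W=cloud(p);r=cut_out('tamper_center',p)
    if r:
        q=W[r[0]['pixels']];q=q[(q[:,2]>.062)&(q[:,2]<.093)];print(c,len(q),fitcirc(q[:,:2],.016))
E
```

```text
34.1167 [0.5655 0.0009 0.2261] [-0.47713237 -0.04041543 -0.31776286] 0.08693856657360693
tamper_center 0.73 844 z 0.0979 zmin/max [0.017 0.099] med [565.9   2.5] rect [565.9   0.9] [30.7 31.1] 83.4 enc 565.9 0.2 16.1
pad 0.83 1067 z 0.0132 zmin/max [-0.001  0.031] med [573.   17.9] rect [566.6   5.3] [69.1 77.1] 86.7 enc 566.9 1.3 39.3
tamper_center 0.64 168 z 0.0987 zmin/max [0.015 0.101] med [563.1  -3.6] rect [ 5.658e+02 -4.000e-01] [32.  27.2] 50.5 enc 566.5 -0.7 16.3
pad 0.58 248 z 0.0144 zmin/max [0.    0.019] med [550.1 -18.5] rect [560.4  -6.5] [60.7 77.3] 48.7 enc 566.6 -0.5 39.5
cup_center 0.61 453 z 0.0468 zmin/max [0.002 0.058] med [695.6   1.1] rect [692.4  -4. ] [94.1 61.1] 59.8 enc 701.4 -9.2 50.5
sugar_center 0.96 331 z 0.0547 zmin/max [0.002 0.058] med [433.4 -11.7] rect [434.2  -6.2] [39.8 40.6] 4.3 enc 435.5 -5.9 21.3
tamper_center 0.66 145 z 0.0957 zmin/max [0.012 0.099] med [572.3   6.4] rect [570.    5.2] [28.  30.6] 88.0 enc 569.1 3.0 16.5
pad 0.55 155 z 0.0122 zmin/max [0.001 0.016] med [589.4  23.3] rect [579.7  11.6] [52.3 73.6] 35.6 enc 572.8 7.0 38.7
round_tin_center 0.77 356 z 0.1534 zmin/max [0.002 0.157] med [ 528.9 -231.8] rect [ 524.6 -235.9] [57.5 53.1] 21.5 enc 524.7 -235.0 29.6
   cylfit [ 524.5 -237.1]
square_tin_center 0.63 250 z 0.1467 zmin/max [0.008 0.15 ] med [ 528.  -168.4] rect [ 517.8 -162.2] [52.9 56.1] 9.9 enc 516.5 -160.2 35.8
shaker_center 0.69 518 z 0.0753 zmin/max [0.003 0.153] med [ 549.2 -295.4] rect [ 541.6 -300.7] [28.2 46.7] 57.0 enc 536.7 -307.6 23.7
   cylfit [ 534.  -312.2]
side 104 [0.56725752 0.00098019]
scene 112 [0.56632179 0.00232672]
wrist 173 [ 5.65767643e-01 -1.37446158e-04]
```

View pics/w12.png

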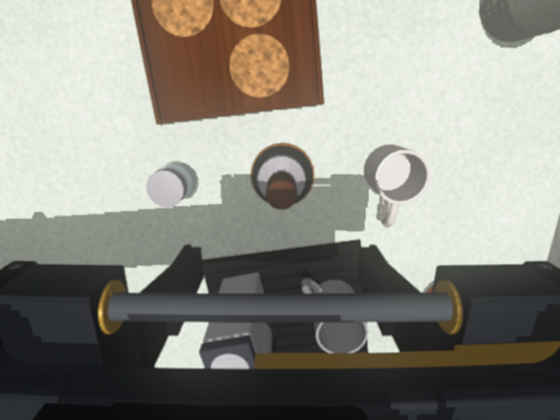

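View pics/c12.png

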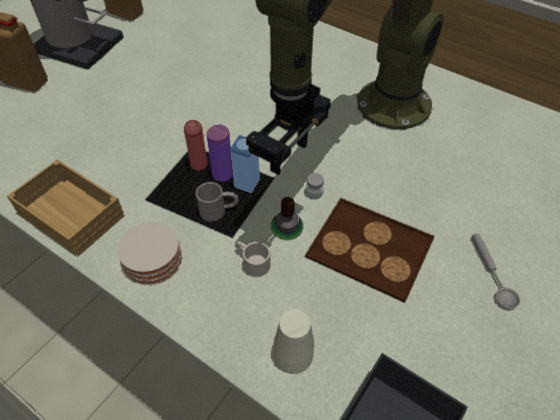

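Call:
{"api": "servo_tool", "payload": {
  "rows": [-8,-25,0,4,0,-18,-55,0,8,0,-28,-90,0,12,0,-40,-125,0,12,0,-48,-150,0,12,0,-51.5,-165,0,12,0,-51.5,-165,0,12,0,-51.5,-165,0,12,0,-51.5,-165,0,12,0,-51.5,-165,0,12,0]
}}

```text
time_s: 36.0
tool_pos: [0.5156, -0.1621, 0.2278]
tool_rot: [58.2, 90.0, 70.3]
force: [0.9, -0.2, 0.2]
grip_width: 0.0869
```

Call:
{"api": "servo_tool", "payload": {
  "rows": [0,0,-25,0,0,0,0,-50,0,0,0,0,-75,0,0,0,0,-95,0,0,0,0,-110,0,0,0,0,-120,0,0,0,0,-120,0,0,0,0,-120,0,0,0,0,-120,0,0,0,0,-120,0,0]
}}

```text
time_s: 36.83
tool_pos: [0.5161, -0.1641, 0.1093]
tool_rot: [-25.3, 89.9, -13.3]
force: [0.6, 0.2, -0.3]
grip_width: 0.0869
```

Call:
{"api": "servo_tool", "payload": {
  "rows": [0,0,0,0,0.15,0,0,0,0,0.25,0,0,0,0,0.34,0,0,0,0,0.4,0,0,0,0,0.45,0,0,0,0,0.6,0,0,0,0,0.7,0,0,0,0,0.8,0,0,0,0,0.8]
}}

```text
time_s: 37.58
tool_pos: [0.5151, -0.164, 0.1079]
tool_rot: [-18.8, 90.0, -6.8]
force: [-0.9, -0.4, -0.9]
grip_width: 0.0516
```

Call:
{"api": "servo_tool", "payload": {
  "rows": [0,0,8,0,0.8,0,0,24,0,0.8,0,0,50,0,0.8,0,0,80,0,0.8,0,0,110,0,0.8,0,0,122,0,0.8,0,10,122,0,0.8,0,28,122,0,0.8,0,55,122,0,0.8,0,85,122,0,0.8]
}}

```text
time_s: 38.42
tool_pos: [0.5134, -0.0785, 0.2273]
tool_rot: [163.4, 89.8, 175.2]
force: [1.6, -0.1, -3.2]
grip_width: 0.0517
```

Call:
{"api": "servo_tool", "payload": {
  "rows": [0,32,0,0,0.8,0,64,0,0,0.8,0,96,0,0,0.8,1,130,0,0,0.8,2,164,0,0,0.8,4,198,0,0,0.8,6,232,0,0,0.8,8.5,266,0,0,0.8,8.5,300,0,0,0.8,8.5,328,0,0,0.8]
}}

```text
time_s: 39.25
tool_pos: [0.521, 0.2523, 0.2271]
tool_rot: [170.4, 89.8, -177.5]
force: [-0.3, 1.5, -2.3]
grip_width: 0.0518
```

Call:
{"api": "servo_tool", "payload": {
  "rows": [0,16,0,0,0.8,0,24,0,0,0.8,0,28,0,0,0.8,0,28,0,0,0.8,0,28,0,0,0.8,0,28,-15,0,0.8,0,28,-35,0,0.8,0,28,-55,0,0.8,0,28,-75,0,0.8,0,28,-95,0,0.8]
}}

```text
time_s: 40.08
tool_pos: [0.5242, 0.2746, 0.1341]
tool_rot: [-64.7, 89.9, -52.9]
force: [0.3, -0.1, -3.4]
grip_width: 0.0519
```

Call:
{"api": "servo_tool", "payload": {
  "rows": [0,0,-10,0,0.8,0,0,-18,0,0.8,0,0,-22,0,0.8,0,0,-24,0,0.8,0,0,-24,0,0.8,0,0,-24,0,0.8,0,0,-24,0,0.8,0,0,-24,0,0.8]
}}

```text
time_s: 40.75
tool_pos: [0.524, 0.2772, 0.1117]
tool_rot: [8.8, 89.9, 20.8]
force: [-0.5, -0.1, -2.1]
grip_width: 0.0517
```

Call:
{"api": "servo_tool", "payload": {
  "rows": [0,0,0,0,0.8,0,0,0,0,0.8,0,0,0,0,0.8,0,0,-1,0,0.8,0,0,-1,0,0.8,0,0,-1,0,0.8]
}}

```text
time_s: 41.25
tool_pos: [0.5234, 0.2769, 0.1097]
tool_rot: [-140.6, 90.0, -128.6]
force: [0.2, 0.3, -2.7]
grip_width: 0.0516
```

Call:
{"api": "servo_tool", "payload": {
  "rows": [0,0,-1,0,0.8,0,0,-1,0,0.8,0,0,-1,0,0.8]
}}

```text
time_s: 41.5
tool_pos: [0.5237, 0.2771, 0.109]
tool_rot: [10.5, 90.0, 22.5]
force: [0.7, -0.5, -2.5]
grip_width: 0.0515
```

Call:
{"api": "servo_tool", "payload": {
  "rows": [0,0,-1,0,0.8,0,0,-1,0,0.8,0,0,-1,0,0.8]
}}

```text
time_s: 41.75
tool_pos: [0.5237, 0.2771, 0.1089]
tool_rot: [2.5, 90.0, 14.5]
force: [-0.7, -1.7, 4.9]
grip_width: 0.0519
```

Call:
{"api": "servo_tool", "payload": {
  "rows": [0,0,0,0,0.38,0,0,0,0,0.3,0,0,0,0,0.2,0,0,0,0,0.1,0,0,0,0,0,0,0,0,0,0,0,0,0,0,0]
}}

```text
time_s: 42.33
tool_pos: [0.5235, 0.277, 0.1078]
tool_rot: [-105.8, 90.0, -93.7]
force: [-0.6, 0.2, 0.2]
grip_width: 0.0834
```

Call:
{"api": "servo_tool", "payload": {
  "rows": [0,0,15,0,0,0,0,45,0,0,0,0,80,0,0,0,0,110,0,0,0,-10,122,0,0,0,-40,122,-4,0,0,-78,122,-8,0,0,-116,122,-12,0,0,-155,122,-12,0,0,-195,122,-12,0]
}}

```text
time_s: 43.17
tool_pos: [0.5228, 0.0799, 0.2294]
tool_rot: [-145.9, 90.0, -145.9]
force: [0.6, 0.4, -0.0]
grip_width: 0.0872
```

Call:
{"api": "servo_tool", "payload": {
  "rows": [0,-40,0,0,0,0,-80,0,0,0,0,-120,0,0,0,0,-160,0,0,0,0,-200,0,0,0,0,-235,0,0,0,0,-265,0,0,0,0,-290,0,0,0,1.5,-310,0,0,0,1.5,-320,0,0,0]
}}

```text
time_s: 44.0
tool_pos: [0.5236, -0.242, 0.2291]
tool_rot: [-133.2, 89.9, -133.5]
force: [0.3, -0.6, -0.8]
grip_width: 0.0869
```

Call:
{"api": "servo_tool", "payload": {
  "rows": [0,0,0,0,0,0,0,0,0,0,0,0,-20,0,0,0,0,-45,0,0,0,0,-70,0,0,0,0,-95,0,0,0,0,-112,0,0,0,0,-120,0,0,0,0,-120,0,0,0,0,-120,0,0]
}}

```text
time_s: 44.83
tool_pos: [0.5256, -0.2369, 0.1104]
tool_rot: [27.3, 90.0, 27.4]
force: [0.2, 0.4, 0.4]
grip_width: 0.0869
```

Call:
{"api": "servo_tool", "payload": {
  "rows": [0,0,0,0,0,0,0,0,0,0,0,0,0,0,0]
}}

```text
time_s: 45.08
tool_pos: [0.5259, -0.2383, 0.1112]
tool_rot: [-18.9, 89.9, -18.9]
force: [-0.3, -0.3, -0.8]
grip_width: 0.0868
```

```bash
python3 - <<'E'
from meas import *
meas('c13',['tamper_center','square_tin_center','shaker_center'],'scene')
meas('s13',['tamper_center','square_tin_center','shaker_center'],'side')
E
```

```text
tamper_center 0.84 150 z 0.0957 zmin/max [0.01  0.099] med [571.3   4.9] rect [569.6   4.3] [29.7 32.8] 82.2 enc 568.6 2.0 17.4
square_tin_center 0.58 498 z 0.1473 zmin/max [0.01 0.15] med [530.1 278.4] rect [525.9 277.5] [53.9 50. ] 12.6 enc 526.4 278.8 35.3
shaker_center 0.55 372 z 0.0597 zmin/max [0.003 0.196] med [ 551.9 -298.4] rect [ 544.2 -300.5] [24.5 45.1] 49.4 enc 538.1 -307.5 22.6
   cylfit [ 533.9 -312.1]
tamper_center 0.74 153 z 0.0983 zmin/max [0.016 0.101] med [562.7  -4.1] rect [ 5.645e+02 -2.000e-01] [28.7 27.3] 62.9 enc 565.2 -0.6 15.4
square_tin_center 0.69 302 z 0.1487 zmin/max [0.014 0.151] med [519.6 265.8] rect [524.2 272.3] [52.1 51.9] 11.6 enc 524.3 271.8 33.6
shaker_center 0.6 598 z 0.0775 zmin/max [0.01  0.155] med [ 517.3 -323.7] rect [ 524.2 -320.2] [21.1 44.4] 25.7 enc 533.7 -315.6 22.2
   cylfit [ 536.7 -314.2]
```

View pics/c13.png

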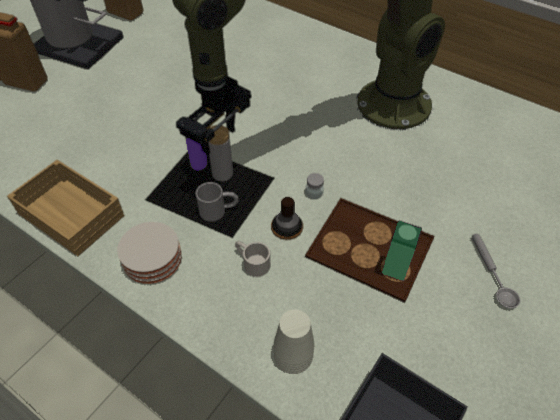

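Call:
{"api": "servo_tool", "payload": {
  "rows": [0,0,0,0,0.1,0,0,0,0,0.2,0,0,0,0,0.28,0,0,0,0,0.36,0,0,0,0,0.45,0,0,0,0,0.6,0,0,0,0,0.7,0,0,0,0,0.8,0,0,0,0,0.8]
}}

```text
time_s: 46.23
tool_pos: [0.5251, -0.238, 0.1099]
tool_rot: [-10.5, 90.0, -10.5]
force: [0.8, 0.2, -0.5]
grip_width: 0.0554
```

Call:
{"api": "servo_tool", "payload": {
  "rows": [0,0,8,0,0.8,0,0,24,0,0.8,0,0,50,0,0.8,0,0,80,0,0.8,0,0,110,0,0.8,0,0,120,0,0.8,0,10,120,0,0.8,0,28,120,0,0.8,-4,55,120,0,0.8,-8,85,120,0,0.8]
}}

```text
time_s: 47.07
tool_pos: [0.5152, -0.1522, 0.2269]
tool_rot: [169.7, 89.7, 169.5]
force: [0.6, 1.1, -3.1]
grip_width: 0.0554
```

Call:
{"api": "servo_tool", "payload": {
  "rows": [-5,32,0,0,0.8,-10,64,0,0,0.8,-15,96,0,0,0.8,-20,130,0,0,0.8,-26,164,0,0,0.8,-32,198,0,0,0.8,-38,232,0,0,0.8,-44,266,0,0,0.8,-50,295,0,0,0.8,-54,318,0,0,0.8]
}}

```text
time_s: 47.9
tool_pos: [0.4599, 0.1683, 0.2273]
tool_rot: [-176.6, 89.8, -176.4]
force: [0.6, 0.1, -4.7]
grip_width: 0.0553
```

Call:
{"api": "servo_tool", "payload": {
  "rows": [-2,16,0,0,0.8,-2,24,0,0,0.8,-2,27,0,0,0.8,-2,27,0,0,0.8,-2,27,0,0,0.8,-2,27,-15,0,0.8,-2,27,-35,0,0.8,-2,27,-55,0,0.8,-2,27,-75,0,0.8,-2,27,-95,0,0.8]
}}

```text
time_s: 48.73
tool_pos: [0.4614, 0.19, 0.1339]
tool_rot: [-69.1, 90.0, -69.2]
force: [0.5, 0.0, -3.3]
grip_width: 0.0555
```

Call:
{"api": "servo_tool", "payload": {
  "rows": [0,0,-10,0,0.8,0,0,-18,0,0.8,0,0,-22,0,0.8,0,0,-22,0,0.8,0,0,-22,0,0.8,0,0,-22,0,0.8,0,0,-22,0,0.8,0,0,-22,0,0.8,0,0,-22,0,0.8]
}}

```text
time_s: 49.48
tool_pos: [0.4613, 0.1921, 0.1134]
tool_rot: [10.9, 89.9, 10.9]
force: [-0.8, -0.0, -4.0]
grip_width: 0.0552
```

Call:
{"api": "servo_tool", "payload": {
  "rows": [0,0,-1,0,0.8,0,0,-1,0,0.8,0,0,-2,0,0.8,0,0,-2,0,0.8,0,0,-2,0,0.8]
}}

```text
time_s: 49.9
tool_pos: [0.4611, 0.192, 0.1109]
tool_rot: [2.1, 90.0, 2.1]
force: [-0.5, -0.6, -4.5]
grip_width: 0.0555
```

Call:
{"api": "servo_tool", "payload": {
  "rows": [0,0,-0.7,0,0.8,0,0,-0.7,0,0.8,0,0,-0.7,0,0.8]
}}

```text
time_s: 50.15
tool_pos: [0.4612, 0.192, 0.1108]
tool_rot: [4.0, 90.0, 4.0]
force: [-1.1, -0.0, 2.6]
grip_width: 0.0553
```

Call:
{"api": "servo_tool", "payload": {
  "rows": [0,0,0,0,0.35,0,0,0,0,0.3,0,0,0,0,0.2,0,0,0,0,0.1,0,0,0,0,0,0,0,0,0,0,0,0,0,0,0]
}}

```text
time_s: 50.73
tool_pos: [0.461, 0.192, 0.1101]
tool_rot: [-15.9, 90.0, -15.9]
force: [-0.3, 0.0, 0.7]
grip_width: 0.0839
```

Call:
{"api": "servo_tool", "payload": {
  "rows": [0,0,15,0,0,0,0,45,0,0,0,0,80,0,0,0,0,110,0,0,0,-10,118.7,0,0,6,-40,118.7,0,0,12,-78,118.7,0,0,18,-116,118.7,0,0,24,-155,118.7,0,0,30,-195,118.7,0,0]
}}

```text
time_s: 51.57
tool_pos: [0.4908, -0.0049, 0.2287]
tool_rot: [-32.3, 90.0, -32.2]
force: [1.7, 0.5, 0.2]
grip_width: 0.0868
```

Call:
{"api": "servo_tool", "payload": {
  "rows": [6,-40,0,0,0,12,-80,0,0,0,18,-120,0,0,0,24,-160,0,0,0,30,-200,0,0,0,36,-235,0,0,0,40,-265,0,0,0,44,-290,0,0,0,44,-305,0,0,0,44,-310,0,0,0]
}}

```text
time_s: 52.4
tool_pos: [0.5336, -0.3162, 0.228]
tool_rot: [-151.7, 89.9, -151.9]
force: [0.0, -0.0, -0.1]
grip_width: 0.0872
```

Call:
{"api": "servo_tool", "payload": {
  "rows": [0,0,0,0,0,0,0,0,0,0,0,0,-20,0,0,0,0,-45,0,0,0,0,-70,0,0,0,0,-95,0,0,0,0,-115,0,0,0,0,-123,0,0,0,0,-123,0,0,0,0,-123,0,0]
}}

```text
time_s: 53.23
tool_pos: [0.5357, -0.3119, 0.1067]
tool_rot: [12.7, 89.9, 12.8]
force: [-0.1, 0.5, 1.0]
grip_width: 0.087
```

Call:
{"api": "servo_tool", "payload": {
  "rows": [0,0,0,0,0,0,0,0,0,0,0,0,0,0,0.2,0,0,0,0,0.3,0,0,0,0,0.4,0,0,0,0,0.48,0,0,0,0,0.6,0,0,0,0,0.7,0,0,0,0,0.8,0,0,0,0,0.8],
  "force": 20
}}

```text
time_s: 54.07
tool_pos: [0.5351, -0.313, 0.1058]
tool_rot: [-15.2, 90.0, -15.2]
force: [0.4, -0.2, -0.4]
grip_width: 0.0455
```

Call:
{"api": "servo_tool", "payload": {
  "rows": [0,0,0,0,0.8,0,0,0,0,0.8]
}}

```text
time_s: 54.23
tool_pos: [0.5352, -0.313, 0.1059]
tool_rot: [-10.5, 90.0, -10.5]
force: [0.6, -0.1, -0.3]
grip_width: 0.0455
```

Call:
{"api": "servo_tool", "payload": {
  "rows": [0,0,8,0,0.8,0,0,24,0,0.8,0,0,50,0,0.8,0,0,80,0,0.8,0,0,110,0,0.8,0,0,124,0,0.8,0,10,124,0,0.8,0,28,124,0,0.8,0,55,124,0,0.8,0,85,124,0,0.8]
}}

```text
time_s: 55.07
tool_pos: [0.5334, -0.2273, 0.2279]
tool_rot: [168.5, 89.8, 168.4]
force: [0.4, -0.4, -2.3]
grip_width: 0.0454
```

Call:
{"api": "servo_tool", "payload": {
  "rows": [0,32,0,0,0.8,0,64,0,0,0.8,0,96,0,0,0.8,0,130,0,0,0.8,0,164,0,0,0.8,1,198,0,0,0.8,2,232,0,0,0.8,3,266,0,0,0.8,4,298,0,0,0.8,4,325,0,0,0.8]
}}

```text
time_s: 55.9
tool_pos: [0.537, 0.1004, 0.2281]
tool_rot: [173.7, 89.8, 173.9]
force: [-0.0, 0.2, -2.5]
grip_width: 0.0454
```

Call:
{"api": "servo_tool", "payload": {
  "rows": [0,16,0,0,0.8,0,24,0,0,0.8,0,28,0,0,0.8,0,28,0,0,0.8,0,28,0,0,0.8,0,28,-15,0,0.8,0,28,-35,0,0.8,0,28,-55,0,0.8,0,28,-75,0,0.8,0,28,-95,0,0.8]
}}

```text
time_s: 56.73
tool_pos: [0.5393, 0.1226, 0.134]
tool_rot: [-68.7, 89.9, -68.8]
force: [0.3, -0.1, -2.8]
grip_width: 0.0455
```

Call:
{"api": "servo_tool", "payload": {
  "rows": [0,0,-10,0,0.8,0,0,-20,0,0.8,0,0,-26,0,0.8,0,0,-26,0,0.8,0,0,-26,0,0.8,0,0,-26,0,0.8,0,0,-26,0,0.8,0,0,-28,0,0.8,0,0,-28,0,0.8,0,0,-28,0,0.8]
}}

```text
time_s: 57.57
tool_pos: [0.539, 0.125, 0.107]
tool_rot: [-19.2, 90.0, -19.2]
force: [0.6, 0.2, -3.0]
grip_width: 0.0456
```

Call:
{"api": "servo_tool", "payload": {
  "rows": [0,0,-0.7,0,0.8,0,0,-0.7,0,0.8,0,0,-0.7,0,0.8]
}}

```text
time_s: 57.82
tool_pos: [0.5393, 0.1251, 0.1068]
tool_rot: [7.6, 90.0, 7.6]
force: [-0.0, -0.4, 2.3]
grip_width: 0.0451
```

Contact; release, lift and go to the first viewing pose to compare.

Call:
{"api": "servo_tool", "payload": {
  "rows": [0,0,0,0,0.45,0,0,0,0,0.4,0,0,0,0,0.3,0,0,0,0,0.2,0,0,0,0,0.1,0,0,0,0,0,0,0,0,0,0,0,0,0,0,0]
}}

```text
time_s: 58.48
tool_pos: [0.539, 0.125, 0.1062]
tool_rot: [-40.1, 90.0, -40.1]
force: [-0.1, 0.9, 0.3]
grip_width: 0.0827
```

Call:
{"api": "servo_tool", "payload": {
  "rows": [0,0,15,0,0,0,0,45,0,0,0,0,80,0,0,0,0,120,0,0,0,0,160,0,0,-10,0,195,0,0,-34,5,223.7,0,0,-34,5,223.7,0,0,-34,5,223.7,0,0,-34,5,223.7,0,0]
}}

```text
time_s: 59.32
tool_pos: [0.505, 0.1298, 0.3295]
tool_rot: [-73.8, 90.0, -73.8]
force: [0.2, -0.2, -1.0]
grip_width: 0.0871
```

Call:
{"api": "servo_tool", "payload": {
  "rows": [0,0,0,0,0,0,0,0,0,0,0,0,0,0,0,0,0,0,0,0,0,0,0,0,0]
}}

```text
time_s: 59.73
tool_pos: [0.505, 0.1298, 0.3293]
tool_rot: [-166.1, 89.9, -166.1]
force: [1.0, 0.6, 0.9]
grip_width: 0.087
```

```bash
python3 - <<'E'
from meas import *
o=get_obs();print(o['time_s'],np.round(o['tool_pos'],4))
N=['round_tin_center','square_tin_center','shaker_center','tamper_center','pad']
meas('w14',N)
for c in ['scene','side']:
    print(c); p=shot(c);W=cloud(p);cv2.imwrite(f'pics/{c}14.png',p['frame'])
    for n,r,a,b in [('round_tin_center',.028,.03,.145),('shaker_center',.023,.03,.128),('tamper_center',.016,.062,.093),('jug_center',None,.02,.07),('sugar_center',.024,.01,.045),('square_tin_center',1,.146,.16)]:
        k=cut_out(n,p)
        if not k: print(n,'none');continue
        q=W[k[0]['pixels']];q=q[(q[:,2]>a)&(q[:,2]<b)]
        if r==1:
            rr=cv2.minAreaRect((q[:,:2]*1000).astype(np.float32));print(n,np.round(rr[0],1),np.round(rr[1],1),rr[2])
        else: print(n,len(q),np.round(fitcirc(q[:,:2],r),4))
meas('s14',['cup_center'],'side')
E
```

```text
59.7333 [0.505  0.1298 0.3293]
round_tin_center few 0 [0.02322536 0.09864765]
square_tin_center 0.76 2869 z 0.1486 zmin/max [0.011 0.151] med [523.6 276.3] rect [523.7 276.3] [53.  52.3] 11.3 enc 523.7 275.8 35.4
shaker_center 0.66 394 z 0.0818 zmin/max [0.015 0.154] med [530.4 144.3] rect [533.5 138.5] [43.4 15.7] 19.7 enc 536.1 131.2 21.7
   cylfit [538.8 124. ]
tamper_center 0.91 417 z 0.0976 zmin/max [0.014 0.099] med [564.7   4.4] rect [565.2   2. ] [29.7 28.9] 50.8 enc 565.3 1.7 15.5
pad 0.95 531 z 0.0131 zmin/max [-0.001  0.015] med [564.   20.2] rect [565.9   8.2] [76.2 62.3] 8.4 enc 566.6 1.7 38.6
scene
round_tin_center 743 [0.4612 0.1929]
shaker_center 491 [0.5398 0.1263]
tamper_center 121 [0.5667 0.0024]
jug_center 695 [ 0.6405 -0.1741  0.0309]
sugar_center 167 [ 0.4346 -0.0035]
square_tin_center [527.9 278.3] [53.1 50.7] 13.65173625946045
side
round_tin_center 764 [0.4633 0.1908]
shaker_center 515 [0.5401 0.1253]
tamper_center 114 [0.5671 0.001 ]
jug_center 814 [ 0.6385 -0.1786  0.031 ]
sugar_center 199 [ 0.4373 -0.0023]
square_tin_center [519.  240.3] [131.1  63.2] 80.26434326171875
cup_center 0.77 441 z 0.0472 zmin/max [-0.001  0.058] med [696.    2.2] rect [692.9  -3.3] [90.5 62. ] 56.4 enc 697.0 -8.7 48.8
```

View pics/w14.png

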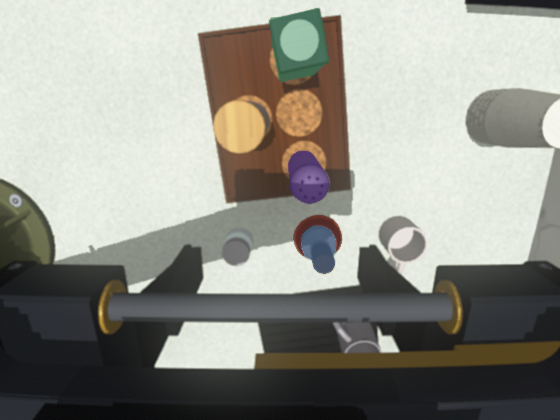

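View pics/scene14.png

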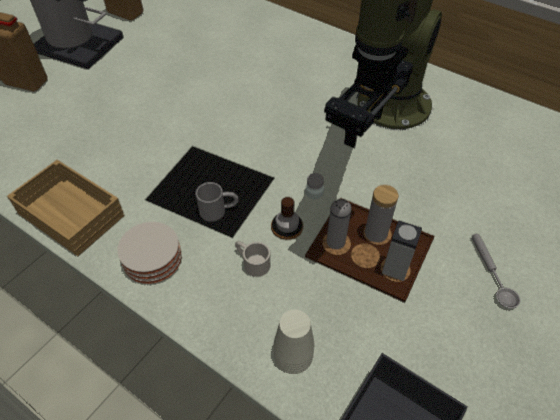

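```bash
python3 -c "
from cell import *
print(sign_off())"
```

```text
the job is handed in; nothing more can be done
None
```

The job is done and handed in at about 60 s of the 147 s allowed. I moved the shaker, round tin and square tin upright onto the mat, stood the tamper on the pad, then put each container back on its place on the tray.

**Last checks:**
- **Containers:** all three stand upright. Compared with the start, same camera each time, the round tin and shaker are within about 1 mm. The square tin is about 1 mm off in the wrist view.
- **Tamper:** it stands upright, within about 1–2 mm of the pad's centre.
- **Bystanders:** the jug and sugar jar are within 0.3 mm of their starting readings. The cup's centre reading matches within noise.
- **Robot:** the gripper is open, about 0.33 m up and touching nothing. In the readings at the end of each move, the wrist force never passed about 6 N.

**Readings that failed or disagreed:**
- The scene camera put the square tin about 3 mm off; I took this as noise from that camera's view of its top.
- In the last check, the wrist camera's mask for the round tin and the side camera's fit for the square tin were unusable. The other two cameras gave the figures for each.

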